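Sweep the spilled nuts into the parts scoop

TASK

Three big steel nuts have been spilled on the bench. Sweep them along the bench with your fingertips, in through the open mouth of the metal parts scoop, until all three lie fully inside on its flat floor. Only push them, without picking up or flicking any, and leave the spool of thread, the cake of wax and the roll of braid where they are.

Things in the scene. Friction and masses are not known exactly. Their poses are not given: they have to be found in the camera images.
- scoop: open-topped, open-fronted sheet-metal parts scoop, screwed down to the bench. Origin on the bench surface; its own +y points out of the open mouth, x is across it, z up. Flat floor 3 mm above the bench from y = -100 to +45 mm, then a smooth ramp falling to the bench at y = +85 mm, which nuts slide up. Back wall: inner face y = -100 mm. Walls 40 mm high, 43 mm with rolled rims
- scoop_mouth (a point): middle of the scoop's mouth at bench height, where the ramp's foot meets the bench (scoop x = 0, y = +85 mm); axes as the scoop's. The mouth is 194 mm wide inside here; the 4 mm side walls close in to 150 mm inside at scoop y = +35 mm and run on parallel (x = -75 and +75 mm) to the back
- nut_1: plain steel hexagon nut, 36 mm across flats, 41.6 mm across corners, 19 mm thick, with a 24 mm round hole, about 0.1 kg, loose and lying flat on the bench; one of three alike; origin at the centre of its underside, z up
- nut_2: plain steel hexagon nut, 36 mm across flats, 41.6 mm across corners, 19 mm thick, with a 24 mm round hole, about 0.1 kg, loose and lying flat on the bench; one of three alike; origin at the centre of its underside, z up
- nut_3: plain steel hexagon nut, 36 mm across flats, 41.6 mm across corners, 19 mm thick, with a 24 mm round hole, about 0.1 kg, loose and lying flat on the bench; one of three alike; origin at the centre of its underside, z up
- spool: wooden thread spool standing upright, 50 mm diameter, 60 mm high, loose, not to be disturbed; origin at the centre of its underside
- beeswax: round brown cake of wax, 62 mm diameter, 22 mm high, loose, not to be disturbed; origin at the centre of its underside
- gimp_roll: flat roll of braid lying on its side, light brown, 72 mm diameter, 14 mm high, loose, not to be disturbed; origin at the centre of its underside
Not all that is in view belongs to the job. What is shaped like the nut_3 but orange, pink or yellow is not meant.

How it is judged:
At the end, for the whole second after the job is handed in: Each nut's centre is inside the scoop's walls and at least 15 mm behind the top of the ramp (scoop y below +30 mm), its underside less than 20 mm above the bench, and it is at rest (slower than 10 mm/s) (y of nut_1 in the frame of scoop between -0.104 and 0.03 m and x of nut_1 in the frame of scoop between -0.078 and 0.078 m and height (world z) of each of nut_1, nut_2, nut_3 below 0.02 m and linear speed of each of nut_1, nut_2, nut_3 below 0.01 m/s and y of nut_2 in the frame of scoop between -0.104 and 0.03 m and x of nut_2 in the frame of scoop between -0.078 and 0.078 m and y of nut_3 in the frame of scoop between -0.104 and 0.03 m and x of nut_3 in the frame of scoop between -0.078 and 0.078 m); the robot touches nothing.
It fails at once if a nut is lifted 20 mm or more off the bench (height (world z) of any of nut_1, nut_2, nut_3 above 0.02 m).
It fails at once if a nut is flicked (faster than 0.7 m/s) (linear speed of any of nut_1, nut_2, nut_3 above 0.7 m/s).
It fails at once if the spool, the wax or the braid is moved more than 15 mm or tipped over (distance of any of spool, beeswax, gimp_roll from where it was at the start of the episode above 0.015 m or angle between any of spool, beeswax, gimp_roll's own z axis and vertical above 0.4 rad).
It also fails if it takes over 54 s, if anything falls off the work surface, if the arm or the gripper's body presses on something with over 40 N, if the wrist force passes 120 N, or if a joint passes its speed limit or range.

ROBOT

A 6-joint arm with a two-finger parallel gripper is mounted at the origin on the work surface; the furniture and walls round the work are solid. World frame = base frame: x ahead of the robot, y to its left, z up, the work surface at z = 0. Lengths are in m, angles in rad, forces in N, time in s.
With the tool pointing down it reaches from about 0.35 to 0.725 m from the base axis. Payload 4.3 kg.
Tool frame: the origin (TCP) lies between the finger pads; the fingertips stand 11 mm ahead of it and the grasp point (between the pads) lies 8 mm behind it (robot.tcp_to_tips is the distance from the TCP to the fingertips, in m); x points along the fingers, y is the direction in which the jaws open and shut, and the axes are right-handed (so a half turn about x gives the same grasp; the last joint's range is limited). The gripper opens to 85 mm and grips with 20 to 120 N. Pads are 22 mm wide; open, the fingers measure 114 mm over their backs; the gripper's body (76 mm by 85 mm) begins 54 mm behind the grasp point. The pads swing forward as they close: fully open they stand 13 mm farther back than shut.
Start: joints at [-1.434, 0.377, 0.081, 1.274, 0, 1.46], TCP at [0.14, -0.558, 0.242] pointing down, gripper open.
Joint ranges: [-2.72, 2.72], [-0.84, 1.66], [-1.02, 1.22], [-1.77, 2.12], [-1.37, 1.28], [-3.14, 3.14]. Speed limits (rad/s): [2.57, 2.57, 3.14, 3.14, 3.14, 3.14].

INTERFACE

Orientations are given as [roll, pitch, yaw] about the fixed x, y, z axes, in that order (R = Rz(yaw) Ry(pitch) Rx(roll)).
In Python, from plant import robot gives the robot as it stands. The module is installed in compiled form; this text tells all that it offers. Calls block until the motion is done:
- robot.goto(position, orientation): joint-space move of the TCP to a pose.
- robot.servo_line(position, velocity=0.15, rot=None): straight line of the TCP; rot=None keeps the orientation; velocity is the mean speed in m/s.
- robot.movej(angles): joint-space move.
- robot.command_gripper(opening, newtons=None): finger opening in m; newtons is the grip in N (None keeps the last); returns when the fingers have stopped.
- robot.wait(seconds).
- robot.inverse_kinematics(position, orientation): joint angles nearest the present ones, or None.
- robot.read_state(): the state.
- robot.get_image(name): name is "side" or "top"; returns the picture (420x560x3 uint8, blue, green, red); there is no depth.
- robot.calibration(name): a dict with "vertical_fov" (degrees; the focal length in pixels is half the picture's height over the tangent of half this angle, whatever the lens; pixels are square), "cx", "cy" (the principal point, pixels), "T" (4x4, takes a point from camera to world coordinates). Camera axes: x right, y down, z forward; pixel columns grow to the right and rows downward; lengths in m; the calibration is good to about 2 mm. A picture is of the moment at which its call begins. calibration takes no time and is no camera call.
A pose or a line that the arm cannot do raises robot.PlanningError and nothing moves.
- robot.finish_job(): hands the job in, once; it reports no verdict.
Trained networks look in the newest picture that a camera, given by its name, has taken for a name from the list of things; names that differ only in an ending like _2 or _b are one class to them, and where a whole thing is asked for, a point or a joint stands for the part that bears it (a point fixed in the world has none). Each returns a list of dicts, best first, with "p" (0 to 1); they miss things now and then, are a little off and sometimes report something else, mostly with a low value. They report only what shows in the picture. A call takes as long as a camera call. They do not tell look-alikes from the thing itself.
- robot.trace(camera, name): "mask" (420x560 bool, what is visible of it) and "bbox" ([left, top, right, bottom] in pixels, round what is visible of it).
The state is a dict: "t": time; "q": joint angles; "qvel": joint speeds; "effort": joint torques, N m; "eef_pos": TCP position; "tcp_rot": TCP orientation; "contact_force": force on the tool from outside, world axes, zero at the start; "ft_torque": the same for the moment, N m; "opening": finger opening in m.
Only numpy, scipy, OpenCV 4.12 (cv2) and the standard library are available. Lean on these libraries where they do the work, as an engineer would, in place of code of your own. Each camera call takes 0.05 s, during which the arm holds its last target.

## Working session

There is one attempt and no reset: what is moved stays moved. The work goes in short steps, each a Python script; the robot and the scene stay as the last script left them, time stands still between calls to the robot, and variables do not carry over. Pictures are saved under pics/ and viewed, and the job is handed in when it is done.

```bash
mkdir -p pics; python3 - <<'E'
from plant import robot
import cv2
for n in("top","side"):
    im=robot.get_image(n); cv2.imwrite(f"pics/{n}0.png",im)
    c=robot.calibration(n); print(n,c)
    for k in("nut_1","scoop","spool","beeswax","gimp_roll"):
        print(k,[(round(d["p"],2),d["bbox"]) for d in robot.trace(n,k)])
print(robot.read_state())
E
```

```text
top {'vertical_fov': 57.267628964590784, 'cx': 282.6491153253849, 'cy': 211.52458159646625, 'T': array([[-0.00533263, -0.97235733,  0.2334369 ,  0.29826897],
       [-0.99998239,  0.00457766, -0.00377579, -0.03452669],
       [ 0.00260282, -0.23345293, -0.97236462,  1.03306696],
       [ 0.        ,  0.        ,  0.        ,  1.        ]])}
nut_1 [(0.65, [220.4, 275.9, 239.4, 294.4]), (0.6, [156.0, 235.3, 172.0, 248.5]), (0.46, [203.3, 239.5, 221.6, 258.3]), (0.4, [294.5, 177.7, 308.3, 193.4])]
scoop [(0.63, [335.4, 179.3, 429.3, 262.6])]
spool [(0.78, [234.2, 229.9, 255.9, 250.3])]
beeswax [(0.88, [278.3, 142.0, 298.1, 166.1])]
gimp_roll [(0.97, [290.0, 268.3, 319.3, 294.3]), (0.31, [335.6, 176.9, 428.0, 258.6])]
side {'vertical_fov': 56.95866172474251, 'cx': 283.06607402047115, 'cy': 207.50433220123452, 'T': array([[-0.99985469,  0.00323925,  0.01673643,  0.51080395],
       [-0.01260664,  0.520366  , -0.85385028,  0.70094531],
       [-0.0114749 , -0.8539372 , -0.52024955,  0.49206363],
       [ 0.        ,  0.        ,  0.        ,  1.        ]])}
nut_1 [(0.84, [316.2, 263.1, 341
[... 351 characters left out ...]
0.95, [337.6, 197.1, 369.1, 219.3])]
{'t': 0.6, 'q': array([-1.43433412e+00,  3.77260925e-01,  8.10132379e-02,  1.27443972e+00,
        5.98728789e-06,  1.46046819e+00]), 'qvel': array([ 4.51077571e-04, -1.20184541e-03,  7.08940907e-05,  1.07097425e-03,
       -1.03149572e-03,  1.41238892e-03]), 'effort': array([-7.63651187e-04, -4.63229156e+01,  2.70012957e+01,  6.49918147e-04,
       -9.31356112e-05, -2.02417155e-06]), 'eef_pos': array([ 0.14046376, -0.55760557,  0.24235683]), 'tcp_rot': array([ 1.51538026,  1.57068724, -1.37942204]), 'contact_force': array([-0.84419246, -0.041595  ,  0.87414305]), 'ft_torque': array([-0.01105831, -0.01752778, -0.01694075]), 'opening': 0.08522438744566598}
```

View pics/top0.png

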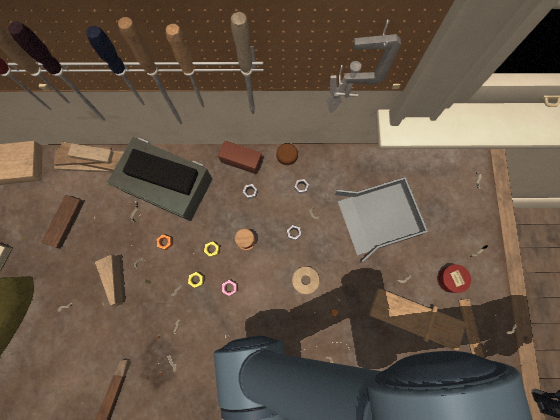

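View pics/side0.png

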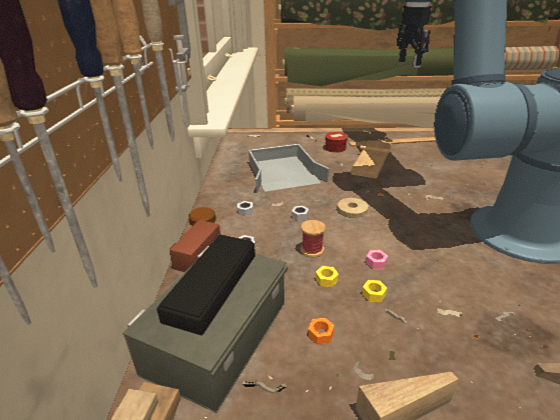

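```bash
python3 - <<'E'
import cv2
a=cv2.imread("pics/top0.png")[130:310,140:440]; cv2.imwrite("pics/top0c.png",cv2.resize(a,(800,480),interpolation=cv2.INTER_CUBIC))
a=cv2.imread("pics/side0.png")[130:355,170:470]; cv2.imwrite("pics/side0c.png",cv2.resize(a,(800,600),interpolation=cv2.INTER_CUBIC))
E
```

```text
(no output)
```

View pics/top0c.png

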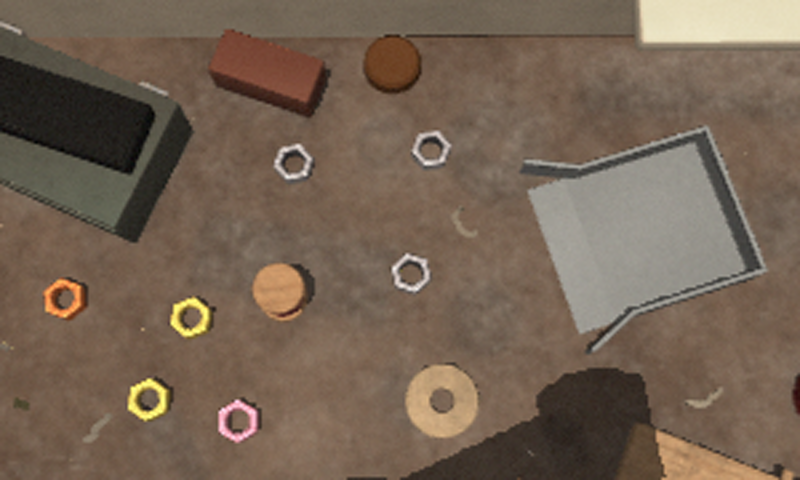

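View pics/side0c.png

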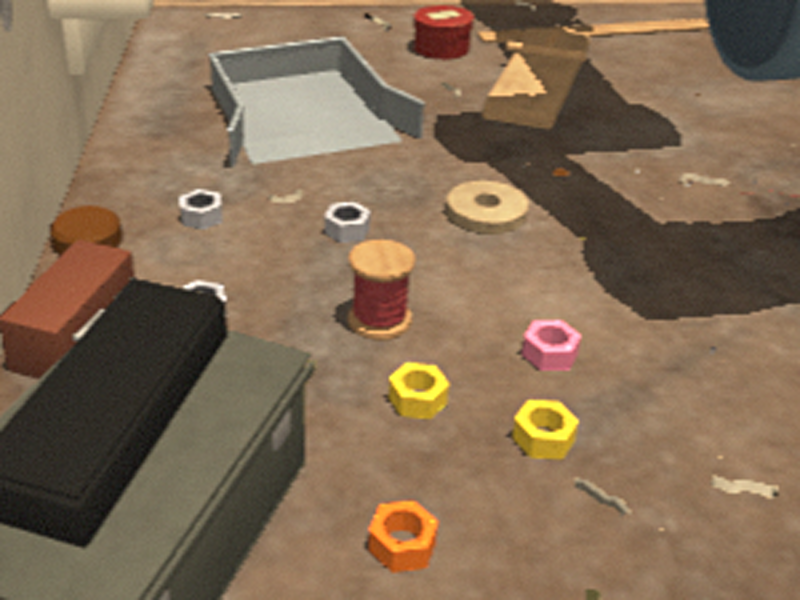

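The image shows seven nut-shaped things (top-view pixels). Three are steel grey: (250,191), (302,186) and (294,232). The look-alikes are orange (164,242), yellow (211,249) and (195,280), and pink (229,288). The crop confirms the three grey ones as targets. The scoop is at about (380,217), mouth to the left; the wax is at (287,154), the spool at (245,239) and the braid at (305,281).

```bash
cat > h.py <<'E'
from plant import robot
import numpy as np, cv2
def ray(cam,px,z):
    c=robot.calibration(cam); f=210/np.tan(np.radians(c["vertical_fov"])/2)
    T=c["T"]; d=T[:3,:3]@np.array([(px[0]-c["cx"])/f,(px[1]-c["cy"])/f,1]); o=T[:3,3]
    return (o+d*(z-o[2])/d[2])
def proj(cam,P):
    c=robot.calibration(cam); f=210/np.tan(np.radians(c["vertical_fov"])/2)
    p=np.linalg.inv(c["T"])@np.r_[P,1]; return np.array([c["cx"]+f*p[0]/p[2],c["cy"]+f*p[1]/p[2]])
def greynuts(im,box=(215,160,340,270)):
    x0,y0,x1,y1=box; s=im[y0:y1,x0:x1].astype(int); 
    m=((s.min(2)>125)&(s.max(2)-s.min(2)<40)).astype(np.uint8)
    n,l,st,ce=cv2.connectedComponentsWithStats(m)
    out=[]
    for i in range(1,n):
        if st[i,4]>=12:
            pts=np.argwhere(l==i)[:,::-1].astype(np.float32)
            (c,r)=cv2.minEnclosingCircle(pts); out.append((np.array(c)+[x0,y0],r,st[i,4],ce[i]+[x0,y0]))
    return out
E
python3 - <<'E'
from h import *
im=cv2.imread("pics/top0.png")
for c,r,a,ce in greynuts(im): print(c,round(r,1),a,ce,ray("top",c,.019).round(4), proj("side",np.r_[ray("top",c,.019)[:2],.019]).round(1))
def p(cam,u,z): return ray(cam,u,z).round(4)
C=lambda x,y:(140+x*300/800-.3,130+y*180/480-.3)
print("scoop corners: mouth foot L,R", p("top",C(529,190),0),p("top",C(581,333),0))
print("back rim outer corners z.043",p("top",C(706,127),.043),p("top",C(766,269),.043))
print("back floor",p("top",C(697,143),.003),p("top",C(752,268),.003))
print("wing tip rims",p("top",C(523,163),.043),p("top",C(592,352),.043), "kinks",p("top",C(582,171),.043),p("top",C(632,312),.043))
robot.get_image("top")
for k,z in(("spool",.06),("beeswax",.022),("gimp_roll",.014)):
    d=robot.trace("top",k)[0]["mask"]; v,u=np.nonzero(d); print(k,p("top",(u.mean(),v.mean()),z))
print("wall foot",p("top",(300,143),0),p("top",(230,143),0), "box",p("top",C(135,242),0),p("top",C(190,128),.1),"brick", p("top",C(312,115),0),p("top",C(325,70),0.04))
E
```

```text
[301. 185.] 7.1 67 [301.14925373 185.10447761] [ 0.6167 -0.0895  0.019 ] [245.1 204.6]
[249.42207718 190.16233826] 6.7 66 [249.31818182 190.24242424] [0.6025 0.0525 0.019 ] [245.3 239.8]
[293.80434418 231.93478394] 7.2 75 [293.62666667 232.06666667] [ 0.4854 -0.068   0.019 ] [300.5 209.1]
scoop corners: mouth foot L,R [ 0.5758 -0.1929  0.    ] [ 0.4262 -0.2396  0.    ]
back rim outer corners z.043 [ 0.6296 -0.3686  0.043 ] [ 0.4829 -0.416   0.043 ]
back floor [ 0.6254 -0.3713  0.003 ] [ 0.4914 -0.4172  0.003 ]
wing tip rims [ 0.5924 -0.1813  0.043 ] [ 0.4025 -0.2407  0.043 ] kinks [ 0.5838 -0.2403  0.043 ] [ 0.441  -0.2817  0.043 ]
spool [0.4603 0.0607 0.06  ]Traceback (most recent call last):
  File "<stdin>", line 12, in <module>
IndexError: list index out of range
```

```bash
python3 - <<'E'
from h import *
from scipy.optimize import least_squares
def p(cam,u,z): return ray(cam,u,z).round(4)
C=lambda x,y:(140+x*300/800-.3,130+y*180/480-.3)
robot.get_image("top")
for k,z in(("spool",.06),("beeswax",.022),("gimp_roll",.014)):
  for d in robot.trace("top",k)[:1]:
    v,u=np.nonzero(d["mask"]); print(k,p("top",(u.mean(),v.mean()),z))
print("wax",p("top",C(392,63),.022),"braid",p("top",C(442,401),.014),"spool",p("top",C(279,290),.06))
print("wall foot",p("top",(300,143),0),"box",p("top",C(135,242),0),p("top",C(190,128),.1),"brick", p("top",C(312,115),0),p("top",C(212,75),0),p("top",C(325,70),0.04))
W=np.array([[.5758,-.1929],[.4262,-.2396],[.6296,-.3686],[.4829,-.416],[.5924,-.1813],[.4025,-.2407],[.5838,-.2403],[.441,-.2817]])
L=np.array([[.0775,.085],[-.0775,.085],[.078,-.103],[-.078,-.103],[.099,.085],[-.099,.085],[.077,.035],[-.077,.035]])
w=np.array([0,0,1,1,1,1,1,1.])[:,None]
def f(v):
    c,s=np.cos(v[2]),np.sin(v[2]); return (w*(L@np.array([[c,s],[-s,c]])+v[:2]-W)).ravel()
r=least_squares(f,[.525,-.295,.31]); print(r.x,(r.fun.reshape(-1,2)*1000).round(1).tolist())
print(robot.tcp_to_tips)
# overlay of the fit in both pictures
for cam in("top","side"):
    im=robot.get_image(cam); im=cv2.resize(im,None,fx=2,fy=2)
    c,s=np.cos(r.x[2]),np.sin(r.x[2])
    for X,Y,Z in [(.075,-.1,.003),(-.075,-.1,.003),(.075,.035,.043),(-.075,.035,.043),(.097,.085,0),(-.097,.085,0),(.075,-.1,.043),(-.075,-.1,.043),(.097,.085,.04),(-.097,.085,.04)]:
        u=proj(cam,[r.x[0]+c*X-s*Y,r.x[1]+s*X+c*Y,Z]); cv2.circle(im,tuple(np.int32(u*2+1)),3,(0,0,255),-1)
    q=im[300:560,600:900] if cam=="top" else im[260:420,460:700]
    cv2.imwrite(f"pics/fit_{cam}.png",cv2.resize(q,None,fx=2,fy=2))
E
```

```text
spool [0.4605 0.0602 0.06  ]
beeswax [ 0.7082 -0.0505  0.022 ]
gimp_roll [ 0.3585 -0.0958  0.014 ]
wax [ 0.7089 -0.0507  0.022 ] braid [ 0.3584 -0.0971  0.014 ] spool [0.4615 0.0601 0.06  ]
wall foot [ 0.7494 -0.0897  0.    ] box [0.5223 0.215  0.    ] [0.6117 0.144  0.1   ] brick [0.6593 0.0343 0.    ] [0.7049 0.1419 0.    ] [0.6941 0.0187 0.04  ]
[ 0.52374787 -0.29350106  0.30738211] [[-0.0, 0.0], [-0.0, 0.0], [-0.3, 0.5], [-2.3, 0.7], [-0.0, -1.2], [1.2, -1.7], [2.7, 3.5], [-1.2, -1.7]]
0.011
```

View pics/fit_top.png

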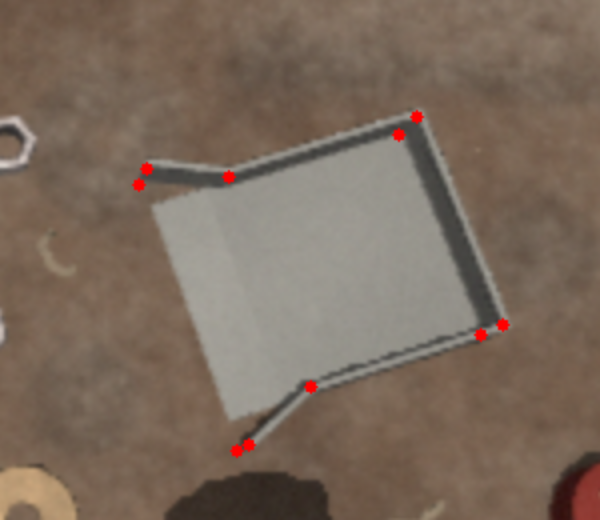

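View pics/fit_side.png

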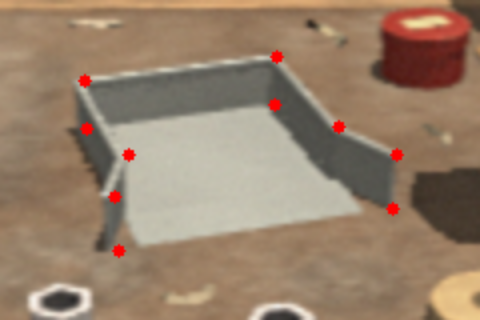

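The scoop fit is good (residuals of 3.5 mm or less, overlay matches in both views) and the nut positions agree between cameras. Next I'll fork-push the nuts: fingers 28 mm apart, jaw across the direction of travel. The nearest nut goes first.

```bash
cat >> h.py <<'E'
S=np.array([.5237,-.2935]); YAW=.3074
RS=np.array([[np.cos(YAW),-np.sin(YAW)],[np.sin(YAW),np.cos(YAW)]])
w2s=lambda p:RS.T@(np.asarray(p)[:2]-S)
s2w=lambda p:S+RS@np.asarray(p)
D=.024; ZP=.018; ZH=.12
def rpy(t,ref):
    # tool down, jaw across world heading t; half-turn chosen nearest to the last used roll
    r=-np.arctan2(t[1],t[0])
    while r-ref>np.pi/2: r-=np.pi
    while r-ref<-np.pi/2: r+=np.pi
    return r
def poses(P,H,clear=.010):
    """P nut centres, H headings (scoop frame) -> list (pos,orient); first has extra clearance"""
    st=robot.read_state()["tcp_rot"]; ref=st[0]-st[2]; out=[]
    for i,(p,h) in enumerate(zip(P,H)):
        t=RS@(np.asarray(h)/np.linalg.norm(h)); pos=s2w(p)-(D+(clear if i==0 else 0))*t
        ref=rpy(t,ref); out.append((np.r_[pos,ZP],[ref,np.pi/2,0]))
    return out
def bez(P0,P1,P2,n):
    P0,P1,P2=map(np.asarray,(P0,P1,P2)); t=np.linspace(0,1,n)[:,None]
    return list((1-t)**2*P0+2*t*(1-t)*P1+t*t*P2), list((1-t)*(P1-P0)+t*(P2-P1))
def push(P,H,go,vel=.09):
    L=poses(P,H)
    for pos,o in [(L[0][0]+[0,0,ZH-ZP],L[0][1])]+L+[(L[-1][0]+[0,0,ZH-ZP],L[-1][1])]:
        q=robot.inverse_kinematics(pos,o); print(pos.round(3),round(o[0],2),w2s(pos).round(3),None if q is None else q.round(2))
    if not go: return
    robot.command_gripper(.028,20)
    robot.goto(L[0][0]+[0,0,ZH-ZP],L[0][1]); print("above",robot.read_state()["t"])
    robot.servo_line(L[0][0],velocity=.15,rot=L[0][1])
    for pos,o in L[1:]:
        robot.servo_line(pos,velocity=vel,rot=o); s=robot.read_state(); print(round(s["t"],2),s["contact_force"].round(1),s["eef_pos"].round(3),round(s["opening"],4))
    b=L[-1]; t=RS@(np.asarray(H[-1])/np.linalg.norm(H[-1]))
    back=b[0]-np.r_[t*.012,0]; robot.servo_line(back,velocity=.08,rot=b[1]); robot.servo_line(back+[0,0,ZH-ZP],velocity=.2,rot=b[1])
    print("up",robot.read_state()["t"])
A=w2s([.6167,-.0895]);B=w2s([.6025,.0525]);Cn=w2s([.4854,-.068])
PC=[Cn,np.array([-.038,-.055])]; PC=[Cn,PC[1]]; HC=[PC[1]-Cn]*2
PA,HA=bez(A,(.03,.118),(.025,.05),5); PA.append((.034,-.055)); HA.append((.0,-1.))
PB,HB=bez(B,(.015,.12),(0,.03),5); PB.append((0,-.005)); HB.append((0,-1.))
E
python3 - <<'E'
from h import *
print(A,B,Cn)
for p,h in((PC,HC),(PA,HA),(PB,HB)): push(p,h,False); print()
E
```

```text
[0.15036712 0.16629711] [0.17979935 0.30593731] [0.03172751 0.22651822]
[ 0.483 -0.034  0.12 ] 1.51 [0.04 0.26] [-0.2   0.27 -0.4   0.9   0.    1.3 ]
[ 0.483 -0.034  0.018] 1.51 [0.04 0.26] [-0.2   0.4  -0.53  0.64  0.    1.3 ]
[ 0.503 -0.333  0.018] 1.51 [-0.032 -0.032] [-0.69  0.59 -0.19  0.79  0.    0.82]
[ 0.503 -0.333  0.12 ] 1.51 [-0.032 -0.032] [-0.69  0.49 -0.06  1.02  0.    0.82]

[ 0.643 -0.068  0.12 ] 2.45 [0.182 0.179] [-0.2   0.58  0.08  1.07  0.    2.25]
[ 0.643 -0.068  0.018] 2.45 [0.182 0.179] [-0.2   0.66 -0.05  0.86  0.    2.25]
[ 0.59  -0.112  0.018] 2.31 [0.118 0.153] [-0.29  0.58 -0.2   0.79  0.    2.01]
[ 0.557 -0.147  0.018] 2.09 [0.076 0.129] [-0.37  0.54 -0.27  0.75  0.    1.72]
[ 0.536 -0.181  0.018] 1.76 [0.046 0.104] [-0.44  0.53 -0.31  0.74  0.    1.32]
[ 0.527 -0.215  0.018] 1.34 [0.027 0.074] [-0.5   0.53 -0.3   0.74  0.    0.84]
[ 0.565 -0.313  0.018] 1.26 [ 0.034 -0.031] [-0.6   0.66 -0.05  0.86  0.    0.66]
[ 0.565 -0.313  0.12 ] 1.26 [ 0.034 -0.031] [-0.6   0.58  0.08  1.07  0.    0.66]

[0.616 0.084 0.12 ] 1.99 [0.202 0.331] [ 0.03  0.53 -0.    1.04  0.    2.02]
[0.616 0.084 0.018] 1.99 [0.202 0.331] [ 0.03  0.62 -0.13  0.82  0.    2.02]
[ 0.568 -0.03   0.018] 1.93 [0.122 0.238] [-0.16  0.53 -0.3   0.74  0.    1.77]
[ 0.537 -0.117  0.018] 1.84 [0.066 0.164] [-0.33  0.5  -0.35  0.72  0.    1.51]
[ 0.518 -0.187  0.018] 1.69 [0.027 0.103] [-0.46  0.5  -0.35  0.72  0.    1.23]
[ 0.511 -0.241  0.018] 1.43 [0.004 0.054] [-0.55  0.53 -0.31  0.74  0.    0.88]
[ 0.518 -0.275  0.018] 1.26 [0.    0.019] [-0.6   0.56 -0.24  0.77  0.    0.67]
[ 0.518 -0.275  0.12 ] 1.26 [0.    0.019] [-0.6   0.46 -0.11  1.    0.    0.67]
```

```bash
python3 - <<'E'
from h import *
push(PC,HC,True)
im=robot.get_image("top"); cv2.imwrite("pics/top1.png",cv2.resize(im[130:310,200:440],(800,600),interpolation=cv2.INTER_CUBIC))
im=robot.get_image("side"); cv2.imwrite("pics/side1.png",cv2.resize(im[110:320,190:470],(800,600),interpolation=cv2.INTER_CUBIC))
E
```

```text
[ 0.483 -0.034  0.12 ] 1.51 [0.04 0.26] [-0.2   0.27 -0.4   0.9   0.    1.3 ]
[ 0.483 -0.034  0.018] 1.51 [0.04 0.26] [-0.2   0.4  -0.53  0.64  0.    1.3 ]
[ 0.503 -0.333  0.018] 1.51 [-0.032 -0.032] [-0.69  0.59 -0.19  0.79  0.    0.82]
[ 0.503 -0.333  0.12 ] 1.51 [-0.032 -0.032] [-0.69  0.49 -0.06  1.02  0.    0.82]
above 3.9083
8.22 [0.2 5.6 7.2] [ 0.503 -0.333  0.019] 0.0282
up 9.1833
```

View pics/top1.png

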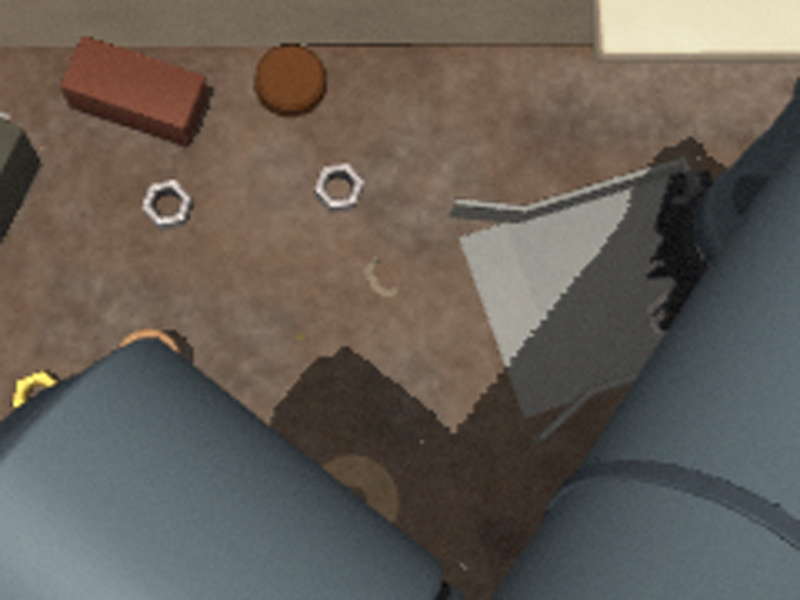

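View pics/side1.png

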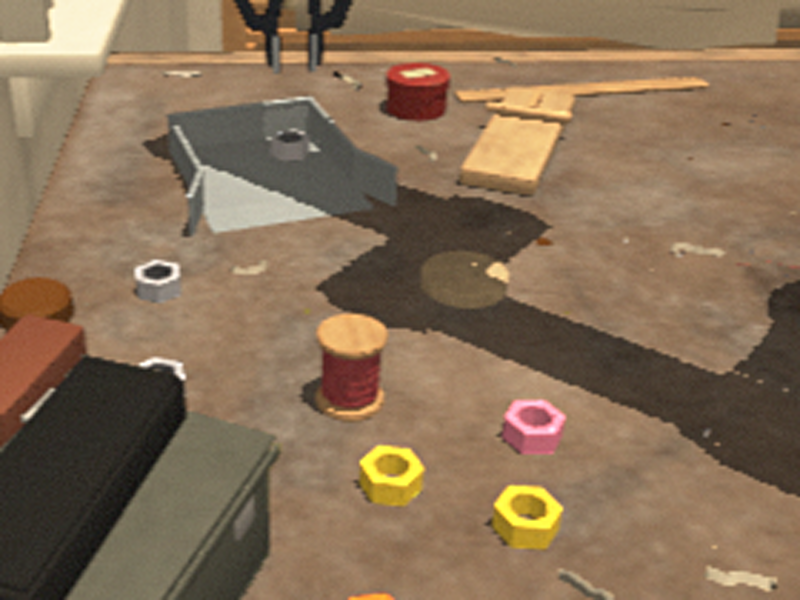

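The first nut now lies inside the scoop, at side crop (290,142). The other two and the obstacles haven't moved. Next is the nut nearest the wax.

```bash
python3 - <<'E'
from h import *
print("C nut scoop xy",w2s(ray("side",(190+290*.35,110+136*.35),.022)))
push(PA,HA,True)
im=robot.get_image("top"); cv2.imwrite("pics/top2.png",cv2.resize(im[130:310,200:440],(800,600),interpolation=cv2.INTER_CUBIC))
im=robot.get_image("side"); cv2.imwrite("pics/side2.png",cv2.resize(im[110:320,190:470],(800,600),interpolation=cv2.INTER_CUBIC))
E
```

```text
C nut scoop xy [-0.0366109  -0.05201619]
[ 0.643 -0.068  0.12 ] -3.83 [0.182 0.179] [-0.2   0.58  0.08  1.07  0.    2.25]
[ 0.643 -0.068  0.018] -3.83 [0.182 0.179] [-0.2   0.66 -0.05  0.86  0.    2.25]
[ 0.59  -0.112  0.018] -3.98 [0.118 0.153] [-0.29  0.58 -0.2   0.79  0.    2.01]
[ 0.557 -0.147  0.018] -4.2 [0.076 0.129] [-0.37  0.54 -0.27  0.75  0.    1.72]
[ 0.536 -0.181  0.018] -4.53 [0.046 0.104] [-0.44  0.53 -0.31  0.74  0.    1.32]
[ 0.527 -0.215  0.018] -4.95 [0.027 0.074] [-0.5   0.53 -0.3   0.74  0.    0.84]
[ 0.565 -0.313  0.018] -5.02 [ 0.034 -0.031] [-0.6   0.66 -0.05  0.86  0.    0.66]
[ 0.565 -0.313  0.12 ] -5.02 [ 0.034 -0.031] [-0.6   0.58  0.08  1.07  0.    0.66]
above 10.7833
12.53 [ 0.3  0.5 -0. ] [ 0.59  -0.112  0.018] 0.0279
13.22 [ 0.2 -0.2 -0.2] [ 0.558 -0.147  0.018] 0.0277
13.81 [-0.2  0.3 -0.5] [ 0.536 -0.18   0.018] 0.028
14.38 [ 0.8 -1.   0. ] [ 0.527 -0.215  0.018] 0.0282
15.69 [ 1.3 -1.   0.8] [ 0.565 -0.312  0.018] 0.0282
up 16.65
```

View pics/top2.png

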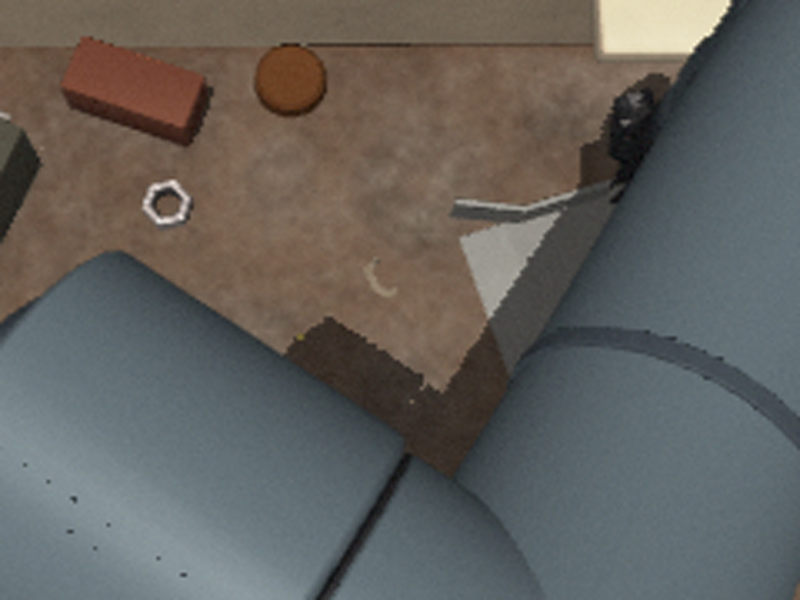

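View pics/side2.png

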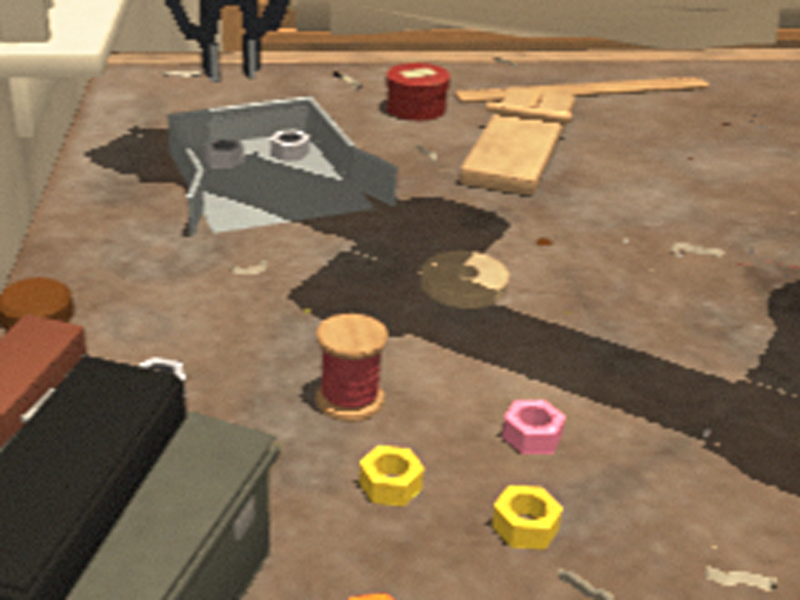

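Both nuts are inside, at side crop (225,152) and (290,142). The wax, spool and braid haven't moved. Now the third nut.

```bash
python3 - <<'E'
from h import *
push(PB,HB,True)
s=robot.read_state(); p=s["eef_pos"]
# swing aside so that the top camera sees the scoop
robot.movej([-1.434,.377,.081,1.274,0,s["q"][5]]); robot.wait(.3)
im=robot.get_image("top"); cv2.imwrite("pics/top3.png",cv2.resize(im[130:310,200:440],(800,600),interpolation=cv2.INTER_CUBIC))
for c,r,a,ce in greynuts(im,(335,170,435,270)): 
    if r>4: print(c,round(r,1),a,w2s(ray("top",c,.022)).round(4))
for k,z in(("spool",.06),("beeswax",.022),("gimp_roll",.014)):
  for d in robot.trace("top",k)[:1]:
    v,u=np.nonzero(d["mask"]); print(k,ray("top",(u.mean(),v.mean()),z).round(4))
print([(d["p"],d["bbox"],w2s(ray("top",((d["bbox"][0]+d["bbox"][2])/2,(d["bbox"][1]+d["bbox"][3])/2),.012)).round(3)) for d in robot.trace("top","nut_1")])
im=robot.get_image("side"); cv2.imwrite("pics/side3.png",cv2.resize(im[110:320,190:470],(800,600),interpolation=cv2.INTER_CUBIC))
print([(d["p"],d["bbox"],w2s(ray("side",((d["bbox"][0]+d["bbox"][2])/2,(d["bbox"][1]+d["bbox"][3])/2),.012)).round(3)) for d in robot.trace("side","nut_1")])
print(robot.read_state()["t"],robot.read_state()["contact_force"])
E
```

```text
[0.616 0.084 0.12 ] -4.29 [0.202 0.331] [ 0.03  0.53 -0.    1.04  0.    2.02]
[0.616 0.084 0.018] -4.29 [0.202 0.331] [ 0.03  0.62 -0.13  0.82  0.    2.02]
[ 0.568 -0.03   0.018] -4.35 [0.122 0.238] [-0.16  0.53 -0.3   0.74  0.    1.77]
[ 0.537 -0.117  0.018] -4.44 [0.066 0.164] [-0.33  0.5  -0.35  0.72  0.    1.51]
[ 0.518 -0.187  0.018] -4.59 [0.027 0.103] [-0.46  0.5  -0.35  0.72  0.    1.23]
[ 0.511 -0.241  0.018] -4.85 [0.004 0.054] [-0.55  0.53 -0.31  0.74  0.    0.88]
[ 0.518 -0.275  0.018] -5.02 [0.    0.019] [-0.6   0.56 -0.24  0.77  0.    0.67]
[ 0.518 -0.275  0.12 ] -5.02 [0.    0.019] [-0.6   0.46 -0.11  1.    0.    0.67]
above 18.4083
20.77 [ 1.  -0.1  0.7] [ 0.568 -0.03   0.018] 0.0281
21.94 [-0.6 -0.3 -0.6] [ 0.536 -0.117  0.018] 0.0283
22.9 [-0.1  0.6  0.2] [ 0.518 -0.187  0.018] 0.0284
23.65 [0.5 1.1 4.1] [ 0.512 -0.241  0.019] 0.0286
24.19 [0.5 0.3 0.6] [ 0.518 -0.275  0.018] 0.0278
up 25.15
[380.42606735 213.95497513] 49.6 3520 [ 0.0061 -0.0114]
spool [0.4596 0.06   0.06  ]
beeswax [ 0.7072 -0.0505  0.022 ]
gimp_roll [ 0.3571 -0.0967  0.014 ]
[(0.61, [155.6, 233.0, 172.2, 248.4], array([0.117, 0.565])), (0.61, [190.5, 272.8, 203.9, 287.7], array([-0.011,  0.507])), (0.58, [370.0, 212.7, 390.4, 225.8], array([-0.006, -0.009])), (0.55, [381.9, 189.9, 400.0, 206.3], array([ 0.041, -0.059]))]
[(0.8, [360.3, 281.7, 386.1, 303.0], array([-0.002,  0.517])), (0.7, [314.8, 262.7, 339.5, 283.6], array([0.055, 0.446])), (0.67, [266.0, 157.3, 276.2, 168.5], array([ 0.025, -0.056])), (0.61, [309.6, 320.0, 330.9, 343.4], array([0.118, 0.57 ])), (0.53, [364.1, 245.8, 387.6, 267.2], array([-0.055,  0.429]))]
27.5833 [-0.11719015 -0.61547175 -0.4993546 ]
```

View pics/top3.png

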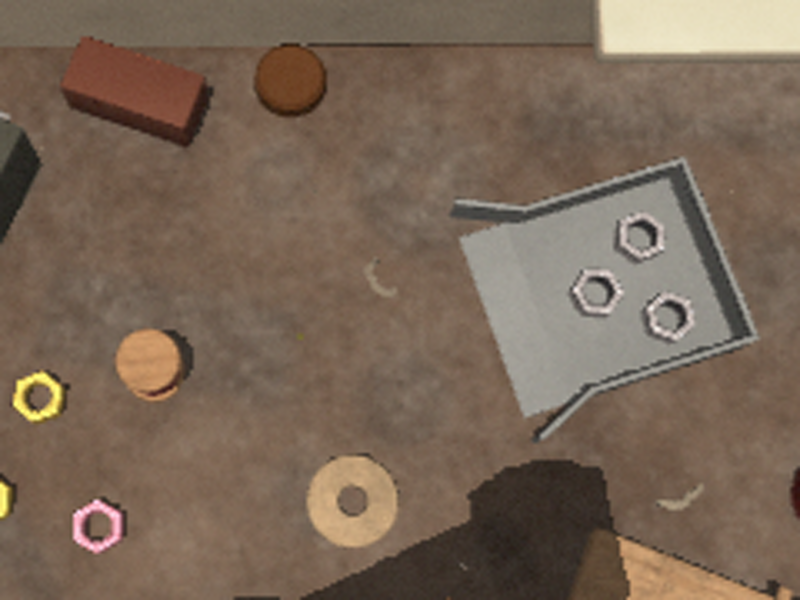

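View pics/side3.png

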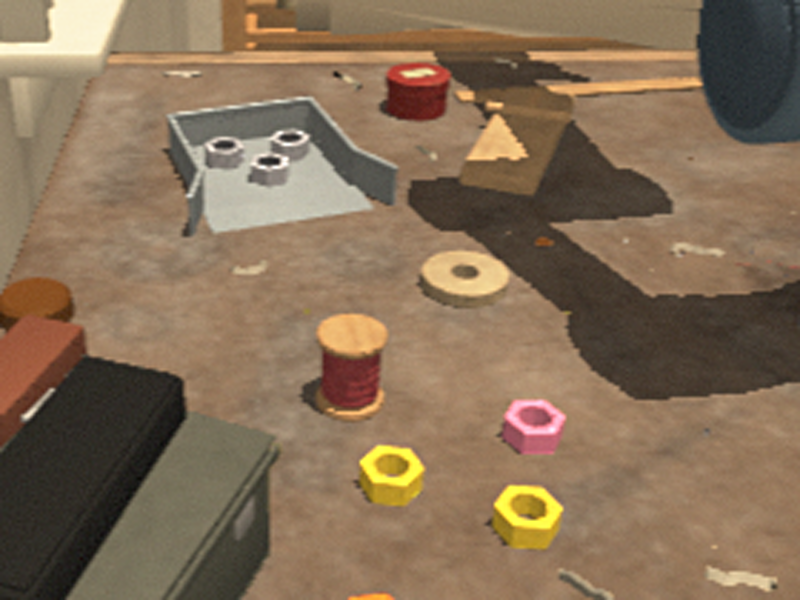

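All three steel nuts lie flat inside the scoop, at top crop (597,292), (641,236) and (670,316), well behind the ramp. The spool, wax and braid are within 2 mm of where they started, and the arm is clear.

```bash
python3 -c "
from h import *
for x,y in((597,292),(641,236),(670,316)): print(w2s(ray('top',(200+x*.3,130+y*.3),.022)).round(4))
robot.finish_job()"
```

```text
[-0.0022 -0.0043]
[ 0.0305 -0.0556]
[-0.0387 -0.0531]
the job is handed in; nothing more can be done
```

I swept the three steel nuts into the scoop one at a time, straddling each with the fingertips 28 mm apart, and handed the job in at about 28 s of the 54 s allowed.

**Nuts:** the last pictures show all three flat on the scoop floor. In the scoop's own x, y they sit at about (-2, -4), (31, -56) and (-39, -53) mm. The limits are x within ±78 mm and y below +30 mm.

**Other items:** the spool, wax and braid measured within 2 mm of their starting places and were still upright. The coloured look-alikes were not touched, and the arm was parked clear of everything.

**Checks that failed or disagreed:**
- My grey-threshold nut finder merged the nuts with the grey scoop floor, so I took their final positions from the picture by eye.
- The trained network reported only two of the three nuts in the scoop from the top camera and one from the side. The first two top-camera positions above agree with it to within about 11 mm. The third nut, at (-39, -53), was not reported there; an earlier side picture put it within about 3 mm of that.

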